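# Free the date tin jammed in the serving chute

### The arm

A 6-joint arm with a two-finger parallel gripper is mounted at the origin on the work surface. World frame = base frame: x ahead of the robot, y to its left, z up, the work surface at z = 0. Lengths are in m, angles in rad, forces in N, time in s.
With the tool pointing down it reaches from about 0.3 to 1 m from the base axis. Payload 5.1 kg.
Tool frame: the origin (TCP) lies midway between the tips of the shut fingers; the grasp point (between the pads) lies 19 mm behind it (hold_point_z is the y of the grasp point in the tool frame, in m); y points along the fingers, z is the direction in which the jaws open and shut, and the axes are right-handed (so a half turn about y gives the same grasp; the last joint's range is limited). The gripper opens to 95 mm and grips with 3 to 60 N. Pads are 20 mm wide; open, the fingers measure 119 mm over their backs; the gripper's body (75 mm by 180 mm) begins 59 mm behind the grasp point.
Start: joints at [1.085, 0.124, 1.65, -0, 1.367, -0.083], TCP at [0.255, 0.598, 0.215] pointing down, gripper open.
Joint ranges: [-2.61, 2.61], [-1.02, 2.33], [0.03, 2.71], [-1.35, 4.49], [0.32, 2.68], [-2.91, 2.91]. Speed limits (rad/s): [2.57, 2.57, 3.14, 3.14, 3.14, 3.14].

### API

Orientations are given as a unit quaternion [w, x, y, z].
In Python, from station import * gives the robot as it stands.
- The arm moves only by the tool carry_out, never from a script. Its argument "commands" is a list of rows, each an object with "travel": the shift along the tool's x, y, z in mm, a list of three; "yaw": the turn about the tool's y in degrees; "gripper": the finger opening in mm, from 0 to 95.1. A call has 1 to 20 rows; each row shifts and turns the commanded pose from where the row before left it, along the tool's axes as they then stand; what a row does not reach is not made up. A row lasts 1/8 s, in which the tool goes at most 62.5 mm and 10.7 degrees, less where a joint would pass 70% of its speed; a pose out of reach is approached as far as the arm can. A call is refused whole if a number of a shift passes 62.5 or a number of a turn 10.7, either way. A call with a gripper value outside its range is refused whole. The fingers move at their own pace and stop on an object; the grip force is fixed at half the most. Time passes only in rows, so rows that do not move let the fingers close. It gives the time, the measured TCP pose, the force and the opening at its end, in the units of the state.
- get_state(): the state, without advancing time (a new reading comes with each control period).
- camera(name): name is "side" or "top"; returns the picture (384x512x3 uint8, red, green, blue); there is no depth.
- camera_model(name): a dict with "fx", "fy", "cx", "cy" (pixels), "R" (3x3) and "t" (3): a world point X has camera coordinates R X + t. Camera axes: x right, y down, z forward; pixel columns grow to the right and rows downward; lengths in m; the calibration is good to about 2 mm. A picture is of the moment at which its call begins. camera_model takes no time and is no camera call.
- sign_off(): hands the job in, once; it reports no verdict.
The state is a dict: "time_s": time; "joint_positions": joint angles; "dq": joint speeds; "effort": joint torques, N m; "tcp_pos": TCP position; "tcp_rot": TCP orientation; "ft_force": force on the tool from outside, world axes, zero at the start; "torque": the same for the moment, N m; "opening": finger opening in m.
Only numpy, scipy, OpenCV 4.12 (cv2) and the standard library are available. Lean on these libraries where they do the work, as an engineer would, in place of code of your own. Each camera call takes 0.05 s, during which the arm holds its last target. There are 200 camera calls.

### The job

A wide date tin is jammed across the neck of the sloping aluminium serving chute, its sides caught under the two lips. Push it back up the slope along the chute floor until it is wholly out from under the lips, then lift it out and set it down gently, lying flat inside the rim of the aluminium tray. Leave the slim tin on the ledge between chute and tray where it is.

Things in the scene. Friction and masses are not known exactly. Their poses are not given: they have to be found in the camera images.
- tin_center (a point): Centre (half-way up) of the jammed tin: flat closed dark steel tin, 90 mm long (its x), 64 wide (y), 34 high (z), 0.15 to 0.3 kg, the only tin in the chute (a like one and a slimmer one on the ledge are not wanted). It lies on the chute floor, long side along the slope, lower end against the neck's shoulders, held by its weight alone: a few newtons push it uphill, and it stays where left on the slope.
- chute_neck (a point): Point on the floor of the fixed aluminium chute, mid-width, at the upper end of its neck, 50 mm above the ledge. x points uphill along the floor (12 degree rise), y across, z square to the floor. Neck: x = -70 to 0 mm, open above, 54 mm wide between walls 14 mm thick, 40 mm high, whose ends at x = 0 are the shoulders the tin rests on. From x = 0 to 80 mm the lips cover the tin's sides.
- chute_lips (a point): Same chute, same axes: point on the floor 80 mm uphill of the neck point, where the lips end. Below it (80 mm) the channel is 74 mm wide; two lips, underside 40 mm above the floor, 4 mm thick, leave an open slot 54 mm wide in line with the neck, for closed fingers to pass along. Above it: open apron 145 mm long, 152 mm wide inside a rim 12 mm high, where the tin can be lifted freely.
- tray_in (a point): Centre of the floor (top face) of the loose aluminium tray, 170 mm long (its x) by 140 mm wide (its y), rim 5 mm thick standing 8 mm above the floor; inside 160 by 130 mm; the floor is 4 mm above the ledge. z is up. 0.45 kg.
- tin_slim: The slim steel tin standing on the ledge between the chute and the tray: 90 mm long (its x), 36 wide (y), 34 high (z), 0.14 kg, origin at the centre of its underside. To be left where it is.
Not all that is in view belongs to the job. Leave any blue or orange look-alike of the part that bears tin_center alone.

How it is judged:
On the way, in this order (a step that is already met when the one before it is completed fails the run):
1. the tin has been pushed back up the slope, still on the chute floor, out from under the lips (x of tin_center in the frame of chute_neck between 0.122 and 0.24 m and z of tin_center in the frame of chute_neck between 0 and 0.032 m), for 0.1 s.
2. the tin has been lifted out of the chute (z of tin_center in the frame of chute_neck above 0.06 m), for 0.1 s.
At the end, for the whole second after the job is handed in: The tin lies flat (within 4 degrees) and at rest on the floor of the tray, inside its rim (centre within 45 mm of the tray's centre along each side), released (x of tin_center in the frame of tray_in between -0.045 and 0.045 m and y of tin_center in the frame of tray_in between -0.045 and 0.045 m and z of tin_center in the frame of tray_in between 0.012 and 0.023 m and angle between tin_center's own z axis and vertical below 0.07 rad and linear speed of tin below 0.02 m/s); the robot touches nothing.
It fails at once if the slim tin on the ledge is shifted by more than 30 mm (distance of tin_slim from where it was at the start of the episode above 0.03 m).
It fails at once if the tin is dropped or thrown (faster than 1.2 m/s) (linear speed of tin above 1.2 m/s).
It also fails if it takes over 56 s, if anything falls off the work surface, if the arm or the gripper's body presses on something with over 40 N, if the wrist force passes 120 N, or if a joint passes its speed limit or range.

## Working session

There is one attempt and no reset: what is moved stays moved. The work goes in short steps, Python scripts to look and compute and a tool call to move; the robot and the scene stay as the last step left them, time stands still between calls to the robot, and variables do not carry over. Pictures are saved under pics/ and viewed, about 8 in all and at most 12, crops included, and the job is handed in when it is done.

Besides the shell and the picture viewer there is one more tool, called by a JSON object that holds its "api" and its "payload", one argument or row to a line. carry_out: Moves the arm, as the interface text tells. Its arguments: {"type":"object","properties":{"commands":{"type":"array"}},"required":["commands"]}

```bash
ls; mkdir -p pics
python3 - <<'E'
from station import *
import cv2,numpy as np
s=get_state();print({k:np.round(v,4).tolist() for k,v in s.items()})
for n in("top","side"):
    cv2.imwrite(f"pics/{n}0.png",cv2.resize(camera(n)[:,:,::-1],None,fx=1.5,fy=1.5,interpolation=cv2.INTER_CUBIC))
    m=camera_model(n);print(n,{k:np.round(v,4).tolist() for k,v in m.items()},-np.array(m["R"]).T@np.array(m["t"]))
E
```

```text
pics
{'time_s': 0.0, 'joint_positions': [1.0854, 0.1245, 1.6517, -0.0, 1.3675, -0.0826], 'dq': [-0.0008, -0.0013, 0.0004, 0.0013, -0.0008, -0.0007], 'effort': [-0.0004, -41.7579, -35.9942, 0.0774, 0.049, -0.0001], 'tcp_pos': [0.2545, 0.5974, 0.2134], 'tcp_rot': [-0.6921, 0.6935, -0.1416, 0.1412], 'ft_force': [-0.4385, -0.1816, 0.0989], 'torque': [0.0575, 0.0105, 0.0236], 'opening': 0.0948}
top {'fx': 451.1036, 'fy': 451.1036, 'cx': 255.3045, 'cy': 195.3083, 'R': [[0.0074, -0.9994, 0.0324], [-0.9851, -0.0128, -0.1713], [0.1716, -0.0306, -0.9847]], 't': [-0.0878, 0.6622, 1.0088]} [ 0.47992316 -0.04839439  1.10965801]
side {'fx': 354.6882, 'fy': 354.6882, 'cx': 256.449, 'cy': 185.147, 'R': [[0.9924, -0.1217, -0.0161], [-0.0941, -0.6703, -0.7361], [0.0788, 0.7321, -0.6766]], 't': [-0.6604, 0.0858, 0.9801]} [ 0.58626373 -0.74031146  0.71570372]
```

View pics/top0.png

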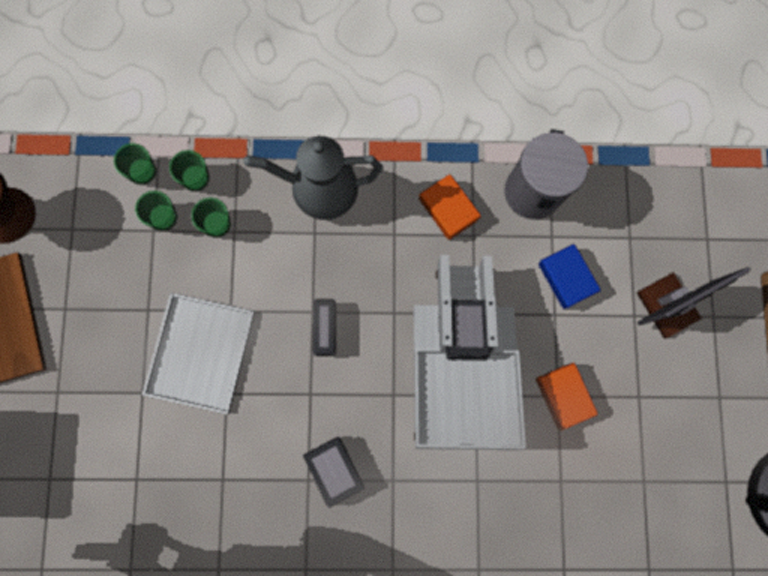

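View pics/side0.png

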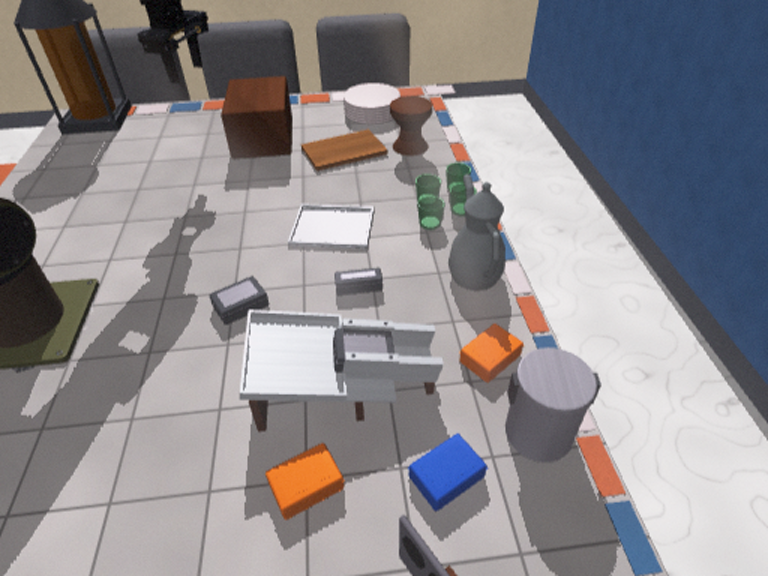

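The top view shows the chute: its neck points away from the robot at about (467,260) and its apron towards the robot at about (470,445). The jammed tin is at about (470,328). The slim tin is at (324,327) and the tray at about (200,353). The side view agrees. Next, a zoom for exact corners.

Run:
```python
from station import *
import cv2,numpy as np
a=camera("top")[:,:,::-1][165:305,270:355];b=camera("side")[:,:,::-1][200:290,155:300]
a=cv2.resize(a,None,fx=4,fy=4,interpolation=cv2.INTER_CUBIC);b=cv2.resize(b,None,fx=3,fy=3,interpolation=cv2.INTER_CUBIC)
o=np.zeros((560,775,3),np.uint8);o[:,:340]=a;o[:270,340:]=b
cv2.imwrite("pics/z0.png",o)
```

```text
(no output)
```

View pics/z0.png

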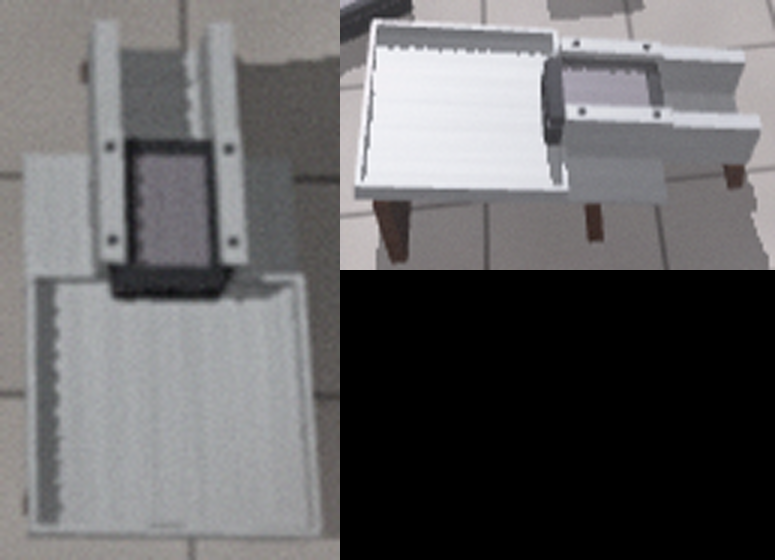

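```bash
cat > h.py <<'E'
from station import *
import numpy as np
from scipy.spatial.transform import Rotation as Ro
from scipy.optimize import least_squares
def proj(n,X):
    m=camera_model(n);c=np.atleast_2d(X)@np.array(m["R"]).T+np.array(m["t"])
    return np.c_[m["fx"]*c[:,0]/c[:,2]+m["cx"],m["fy"]*c[:,1]/c[:,2]+m["cy"]]
def onplane(n,uv,z):
    m=camera_model(n);R=np.array(m["R"]);C=-R.T@np.array(m["t"])
    d=R.T@np.array([(uv[0]-m["cx"])/m["fx"],(uv[1]-m["cy"])/m["fy"],1]);return C+d*(z-C[2])/d[2]
def chuteR(yaw): return Ro.from_euler("zy",[yaw,-np.radians(12)],degrees=False).as_matrix() if 0 else (Ro.from_rotvec([0,0,yaw])*Ro.from_rotvec([0,-np.radians(12),0])).as_matrix()
E
python3 - <<'E'
from h import *
P=[];U=[];N=[]
def add(n,x,s,y,z,u,v):
    P.append((x,s,y,z));N.append(n)
    U.append((u/4+270,v/4+165) if n=="top" else ((u-340)/3+155,v/3+200))
for a in [(-70,-1,27,40,118,20),(-70,1,27,40,208,22),(-70,-1,41,40,93,20),(-70,1,41,40,233,22),(80,-1,27,44,124,262),(80,1,27,44,222,262),(225,-1,0,12,28,533),(225,1,0,12,322,530),(80,1,0,12,303,275)]: add("top",*a)
for a in [(-70,-1,27,40,743,67),(-70,-1,41,40,743,50),(225,1,0,12,355,195),(80,1,0,12,567,190),(225,-1,0,12,372,22),(80,-1,0,12,557,32)]: add("side",*a)
U=np.array(U)
def pts(p):
    t,dx=p[4],p[5]
    L=np.array([[(x if x!=225 else 225+dx),s*(y if y else 76+t),z] for x,s,y,z in P])/1000
    return L@chuteR(p[2]).T+[p[0],p[1],p[3]]
def f(p):
    X=pts(p);return np.concatenate([proj(n,X[i])[0]-U[i] for i,n in enumerate(N)])
for fixz in (0,1):
    g=(lambda p:f(np.r_[p[:3],.05,p[3:]])) if fixz else f
    p0=[.55,-.15,3.1,.05,4,4]
    if fixz:p0=p0[:3]+p0[4:]
    r=least_squares(g,p0,loss="soft_l1");print(np.round(r.x,4),np.round(r.cost,2));print(np.round(g(r.x).reshape(-1,2),1).tolist())
# tray corners: rim top outer z=.012
T=[onplane("top",(u/1.5,v/1.5),.012) for u,v in[(172,296),(254,311),(228,412),(145,395)]]
T=np.array(T);print("tray",np.round(T,3).tolist(),T.mean(0),[np.linalg.norm(T[i]-T[i-1]).round(3) for i in range(4)])
print("slim",onplane("top",(324/1.5,327/1.5),.03))
q=get_state()["tcp_rot"];print(Ro.from_quat(np.roll(q,-1)).as_matrix().round(3))
E
```

```text
[ 0.6473 -0.2106  3.136   0.0467  4.6402 -1.2213] 7.9
[[-0.4, -0.5], [-0.2, -0.5], [-0.0, -0.6], [-0.6, -0.4], [0.4, -0.9], [-0.1, -0.6], [0.1, -1.6], [0.0, 0.0], [0.3, 0.7], [0.2, -0.4], [-0.9, 0.9], [-0.5, -1.0], [-1.9, 1.8], [-0.5, 0.5], [-2.4, 0.1]]Traceback (most recent call last):
  File "<stdin>", line 19, in <module>
    return func(*args, **kwargs)
    result = trf(vector_fun.fun, vector_fun.jac, x0, f0, J0, lb, ub, ftol, xtol,
                 gtol, max_nfev, x_scale, loss_function, tr_solver,
                 tr_options.copy(), verbose, callback=callback_wrapped)
    return trf_no_bounds(
        fun, jac, x0, f0, J0, ftol, xtol, gtol, max_nfev, x_scale,
        loss_function, tr_solver, tr_options, verbose, callback=callback)
    J = jac(x)
    self._update_jac()
    ~~~~~~~~~~~~~~~~^^
    self.J = self.jac_wrapped(xp_copy(self.x), f0=self.f)
             ~~~~~~~~~~~~~~~~^^^^^^^^^^^^^^^^^^^^^^^^^^^^
    J, dct = approx_derivative(
             ~~~~~~~~~~~~~~~~~^
        self.fun,
        ^^^^^^^^^
    ...<2 lines>...
        **self.finite_diff_options,
        ^^^^^^^^^^^
[... 229 characters left out ...]
^^^^^^^^^^^^^^^^^
                             mf)
                             ^^^
    df = [f_eval - f0 for f_eval in f_evals]
                                    ^^^^^^^
    f = np.atleast_1d(self.fun(x, *self.args, **self.kwargs))
                      ~~~~~~~~^^^^^^^^^^^^^^^^^^^^^^^^^^^^^^
    return np.atleast_1d(self.fun(x))
                         ~~~~~~~~^^^
    return self.f(x, *self.args, **self.kwargs)
           ~~~~~~^^^^^^^^^^^^^^^^^^^^^^^^^^^^^^
  File "<stdin>", line 16, in <lambda>
  File "<stdin>", line 14, in f
  File "h.py", line 6, in proj
    m=camera_model(n);c=np.atleast_2d(X)@np.array(m["R"]).T+np.array(m["t"])
ValueError: time passes only in moves, steps and waits
```

```bash
sed -i 's/^import numpy as np/import numpy as np, functools\ncamera_model=functools.cache(camera_model)/' h.py
python3 - <<'E'
from h import *
T=np.array([onplane("top",(u/1.5,v/1.5),.012) for u,v in[(172,296),(254,311),(228,412),(145,395)]]);print("tray",np.round(T,3).tolist(),T.mean(0),[np.linalg.norm(T[i]-T[i-1]).round(3) for i in range(4)])
T=np.array([onplane("side",(u/1.5,v/1.5),.012) for u,v in[(298,206),(375,206),(368,249),(290,247)]]);print("tray side",np.round(T,3).tolist(),T.mean(0))
print("slim",onplane("top",(324/1.5,327/1.5),.03))
q=get_state()["tcp_rot"];M=Ro.from_quat(np.roll(q,-1)).as_matrix();print(M.round(3),get_state()["time_s"])
N=np.array([.6473,-.2106,.05]);R=chuteR(3.136)
for x in(-.025,-.012,.095,.15):
  for z in(.006,):print(x,z,(N+R@[x,0,z]).round(4))
# neck point residual check at z=.05 for fit: tin top corners predicted
for n in("top","side"):print(n,proj(n,N+np.array([[0,0,0.04],[.08,0,.044],[0.225,0,0]])@R.T).round(1).tolist())
E
```

```text
tray [[0.662, 0.261, 0.012], [0.639, 0.127, 0.012], [0.476, 0.162, 0.012], [0.502, 0.294, 0.012]] [0.56960713 0.21126278 0.012     ] [np.float64(0.163), np.float64(0.136), np.float64(0.166), np.float64(0.135)]
tray side [[0.5, 0.291, 0.012], [0.676, 0.265, 0.012], [0.645, 0.113, 0.012], [0.483, 0.143, 0.012]] [0.57600897 0.20312095 0.012     ]
slim [0.61148784 0.01209956 0.03      ]
[[ 0.92  -0.001  0.392]
 [-0.392 -0.001  0.92 ]
 [-0.    -1.    -0.001]] 0.2
-0.025 0.006 [ 0.673  -0.2107  0.0507]
-0.012 0.006 [ 0.6603 -0.2107  0.0534]
0.095 0.006 [ 0.5556 -0.2101  0.0756]
0.15 0.006 [ 0.5018 -0.2098  0.0871]
top [[311.9, 196.9], [313.6, 229.6], [313.3, 298.6]]
side [[262.7, 228.4], [228.5, 225.9], [161.6, 236.3]]
```

{"api": "carry_out", "payload": {
  "commands": [
    {"travel": [0,0,0],"yaw": -7.7,"gripper": 0},
    {"travel": [0,0,0],"yaw": -7.7,"gripper": 0},
    {"travel": [0,0,0],"yaw": -7.7,"gripper": 0},
    {"travel": [24,0,-47],"yaw": 0,"gripper": 0},
    {"travel": [24,0,-47],"yaw": 0,"gripper": 0},
    {"travel": [24,0,-47],"yaw": 0,"gripper": 0},
    {"travel": [24,0,-47],"yaw": 0,"gripper": 0},
    {"travel": [24,0,-47],"yaw": 0,"gripper": 0},
    {"travel": [24,0,-47],"yaw": 0,"gripper": 0},
    {"travel": [24,0,-47],"yaw": 0,"gripper": 0},
    {"travel": [24,0,-47],"yaw": 0,"gripper": 0},
    {"travel": [24,0,-47],"yaw": 0,"gripper": 0},
    {"travel": [24,0,-47],"yaw": 0,"gripper": 0},
    {"travel": [24,0,-47],"yaw": 0,"gripper": 0},
    {"travel": [24,0,-47],"yaw": 0,"gripper": 0},
    {"travel": [24,0,-47],"yaw": 0,"gripper": 0},
    {"travel": [24,0,-47],"yaw": 0,"gripper": 0},
    {"travel": [24,0,-47],"yaw": 0,"gripper": 0},
    {"travel": [24,0,-47],"yaw": 0,"gripper": 0},
    {"travel": [24,0,-47],"yaw": 0,"gripper": 0}
  ]
}}

```text
time_s: 2.7
tcp_pos: [0.6636, -0.2025, 0.2143]
tcp_rot: [0.707, -0.707, 0.0, 0.0]
ft_force: [0.4, -0.0, 0.6]
opening: 0.0004
```

Run:
```python
from h import *
import cv2
s=get_state();print(s["time_s"],np.round(s["tcp_pos"],4),s["opening"],Ro.from_quat(np.roll(s["tcp_rot"],-1)).as_matrix().round(3).tolist())
print("canister base side",onplane("side",(545/1.5,445/1.5),0),onplane("side",(510/1.5,425/1.5),0),"top",onplane("top",(530/1.5,213/1.5),0))
cv2.imwrite("pics/s1.png",cv2.resize(camera("side")[:,:,::-1],None,fx=1.5,fy=1.5,interpolation=cv2.INTER_CUBIC))
```

```text
2.7 [ 0.6636 -0.2025  0.2143] 0.00041206843448777223 [[1.0, -0.0, -0.0], [0.0, 0.0, 1.0], [-0.0, -1.0, 0.0]]
canister base side [ 0.85929927 -0.36035138  0.        ] [ 0.81818778 -0.32113236  0.        ] top [ 0.81558398 -0.33385128  0.        ]
```

View pics/s1.png

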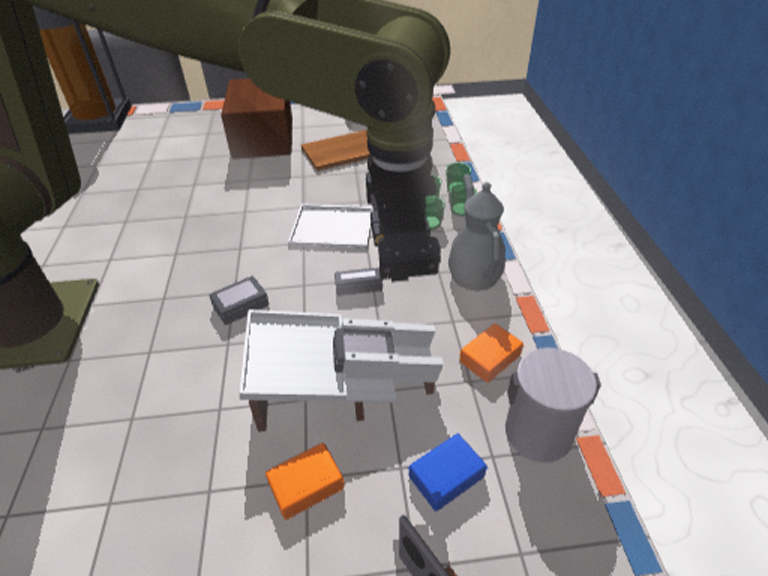

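The canister is well clear. Descending into the neck.

{"api": "carry_out", "payload": {
  "commands": [
    {"travel": [8,0,-8],"yaw": 0,"gripper": 0},
    {"travel": [0,40,0],"yaw": 0,"gripper": 0},
    {"travel": [0,40,0],"yaw": 0,"gripper": 0},
    {"travel": [0,35,0],"yaw": 0,"gripper": 0},
    {"travel": [0,20,0],"yaw": 0,"gripper": 0},
    {"travel": [0,13,0],"yaw": 0,"gripper": 0},
    {"travel": [0,10,0],"yaw": 0,"gripper": 0},
    {"travel": [0,0,0],"yaw": 0,"gripper": 0}
  ]
}}

```text
time_s: 3.75
tcp_pos: [0.6712, -0.2089, 0.0567]
tcp_rot: [0.707, -0.707, -0.0, 0.0]
ft_force: [0.7, 1.4, 0.4]
opening: 0.0004
```

Run:
```python
from h import *
import cv2
b=camera("side")[:,:,::-1][150:290,140:330]
cv2.imwrite("pics/s2.png",cv2.resize(b,None,fx=4,fy=4,interpolation=cv2.INTER_CUBIC))
```

```text
(no output)
```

View pics/s2.png

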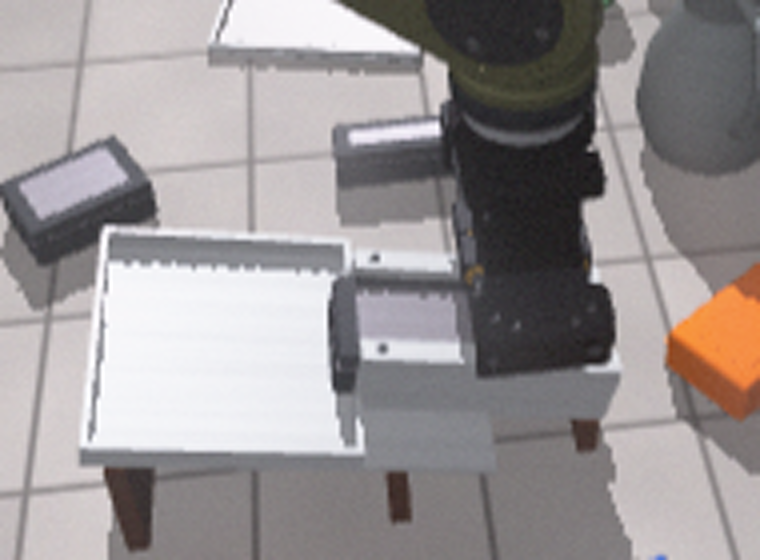

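The fingers are inside the neck, below the tin, with no contact force. Pushing uphill along the 12° slope now.

{"api": "carry_out", "payload": {
  "commands": [
    {"travel": [-5.8,-1.2,-0.3],"yaw": 0,"gripper": 0},
    {"travel": [-5.8,-1.2,-0.3],"yaw": 0,"gripper": 0},
    {"travel": [-5.8,-1.2,-0.3],"yaw": 0,"gripper": 0},
    {"travel": [-5.8,-1.2,-0.3],"yaw": 0,"gripper": 0},
    {"travel": [-5.8,-1.2,-0.3],"yaw": 0,"gripper": 0},
    {"travel": [-5.8,-1.2,-0.3],"yaw": 0,"gripper": 0}
  ]
}}

```text
time_s: 4.55
tcp_pos: [0.637, -0.211, 0.065]
tcp_rot: [-0.707, 0.707, 0.001, 0.001]
ft_force: [5.1, -0.0, 3.4]
opening: 0.0005
```

{"api": "carry_out", "payload": {
  "commands": [
    {"travel": [-5.8,-1.2,0],"yaw": 0,"gripper": 0},
    {"travel": [-5.8,-1.2,0],"yaw": 0,"gripper": 0},
    {"travel": [-5.8,-1.2,0],"yaw": 0,"gripper": 0},
    {"travel": [-5.8,-1.2,0],"yaw": 0,"gripper": 0},
    {"travel": [-5.8,-1.2,0],"yaw": 0,"gripper": 0},
    {"travel": [-5.8,-1.2,0],"yaw": 0,"gripper": 0},
    {"travel": [-5.8,-1.2,0],"yaw": 0,"gripper": 0},
    {"travel": [-5.8,-1.2,0],"yaw": 0,"gripper": 0},
    {"travel": [-5.8,-1.2,0],"yaw": 0,"gripper": 0},
    {"travel": [-5.8,-1.2,0],"yaw": 0,"gripper": 0},
    {"travel": [-5.8,-1.2,0],"yaw": 0,"gripper": 0},
    {"travel": [-5.8,-1.2,0],"yaw": 0,"gripper": 0},
    {"travel": [-5.8,-1.2,0],"yaw": 0,"gripper": 0},
    {"travel": [-4,-0.8,0],"yaw": 0,"gripper": 0},
    {"travel": [0,0,0],"yaw": 0,"gripper": 0}
  ]
}}

```text
time_s: 6.42
tcp_pos: [0.556, -0.2106, 0.0798]
tcp_rot: [0.707, -0.707, 0.0, 0.001]
ft_force: [2.7, -0.6, 1.9]
opening: 0.0005
```

Run:
```python
from h import *
import cv2
b=camera("side")[:,:,::-1][150:290,120:310]
cv2.imwrite("pics/s3.png",cv2.resize(b,None,fx=4,fy=4,interpolation=cv2.INTER_CUBIC))
```

```text
(no output)
```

View pics/s3.png

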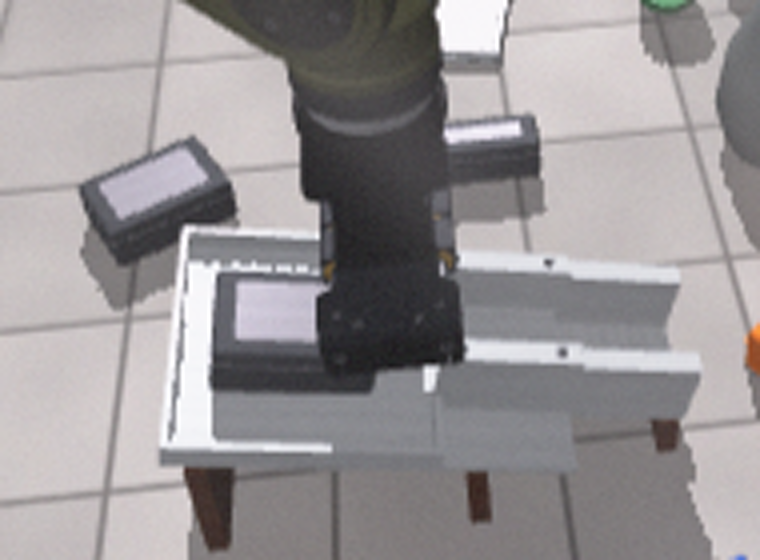

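The tin is on the open apron, aligned with the chute and wholly out from under the lips. Its end-face contact puts the centre at x≈0.499. Backing off, lifting, opening and lining up above it.

{"api": "carry_out", "payload": {
  "commands": [
    {"travel": [6,0,0],"yaw": 0,"gripper": 0},
    {"travel": [0,-50,0],"yaw": 0,"gripper": 0},
    {"travel": [0,-50,0],"yaw": 0,"gripper": 0},
    {"travel": [-32,0,0],"yaw": 0,"gripper": 95},
    {"travel": [-32,0,0],"yaw": 0,"gripper": 95},
    {"travel": [0,0,0],"yaw": 0,"gripper": 95},
    {"travel": [0,0,0],"yaw": 0,"gripper": 95},
    {"travel": [0,0,0],"yaw": 0,"gripper": 95}
  ]
}}

```text
time_s: 7.48
tcp_pos: [0.4993, -0.2107, 0.1798]
tcp_rot: [0.707, -0.707, 0.0, 0.001]
ft_force: [0.5, 0.2, -0.2]
opening: 0.0451
```

Run:
```python
from h import *
import cv2
b=camera("side")[:,:,::-1][150:290,120:310]
cv2.imwrite("pics/s4.png",cv2.resize(b,None,fx=4,fy=4,interpolation=cv2.INTER_CUBIC))
N=np.array([.6473,-.2106,.05]);R=chuteR(3.136)
p=proj("side",N+np.array([[.11,-.032,.034],[.11,.032,.034],[.2,.032,.034],[.2,-.032,.034]])@R.T);print(((p-[120,150])*4).round())
```

```text
[[377. 271.]
 [380. 358.]
 [211. 352.]
 [218. 264.]]
```

View pics/s4.png

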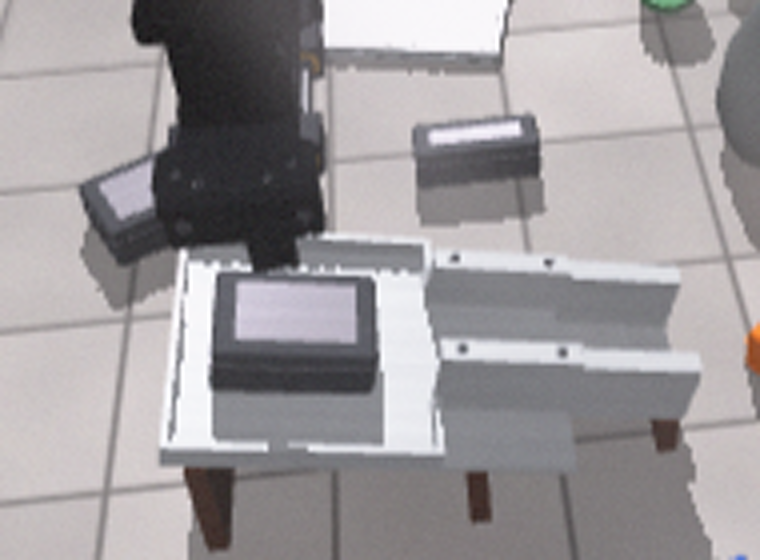

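The tin's top corners (218,270), (375,275), (378,358) and (212,352) match the predicted pose to within about 1 mm. Opening fully, descending and gripping.

{"api": "carry_out", "payload": {
  "commands": [
    {"travel": [0,0,0],"yaw": 0,"gripper": 95},
    {"travel": [0,0,0],"yaw": 0,"gripper": 95},
    {"travel": [0,0,0],"yaw": 0,"gripper": 95},
    {"travel": [0,0,0],"yaw": 0,"gripper": 95},
    {"travel": [0,30,0],"yaw": 0,"gripper": 95},
    {"travel": [0,25,0],"yaw": 0,"gripper": 95},
    {"travel": [0,15,0],"yaw": 0,"gripper": 95},
    {"travel": [0,10,0],"yaw": 0,"gripper": 95},
    {"travel": [0,6,0],"yaw": 0,"gripper": 95},
    {"travel": [0,4,0],"yaw": 0,"gripper": 95},
    {"travel": [0,0,0],"yaw": 0,"gripper": 95}
  ]
}}

```text
time_s: 8.9
tcp_pos: [0.4991, -0.2108, 0.0905]
tcp_rot: [-0.707, 0.707, 0.0, -0.0]
ft_force: [0.7, -0.8, 0.1]
opening: 0.095
```

{"api": "carry_out", "payload": {
  "commands": [
    {"travel": [0,0,0],"yaw": 0,"gripper": 50},
    {"travel": [0,0,0],"yaw": 0,"gripper": 50},
    {"travel": [0,0,0],"yaw": 0,"gripper": 50},
    {"travel": [0,0,0],"yaw": 0,"gripper": 50},
    {"travel": [0,0,0],"yaw": 0,"gripper": 50},
    {"travel": [0,0,0],"yaw": 0,"gripper": 50}
  ]
}}

```text
time_s: 9.65
tcp_pos: [0.499, -0.2107, 0.0904]
tcp_rot: [0.707, -0.707, -0.0, 0.0]
ft_force: [-1.0, 0.8, 0.4]
opening: 0.0637
```

{"api": "carry_out", "payload": {
  "commands": [
    {"travel": [0,-10,0],"yaw": 0,"gripper": 50},
    {"travel": [0,-25,0],"yaw": 0,"gripper": 50},
    {"travel": [0,-35,0],"yaw": 0,"gripper": 50},
    {"travel": [0,-35,0],"yaw": 0,"gripper": 50},
    {"travel": [0,0,0],"yaw": 0,"gripper": 50}
  ]
}}

```text
time_s: 10.28
tcp_pos: [0.5007, -0.2118, 0.199]
tcp_rot: [-0.706, 0.708, 0.002, 0.002]
ft_force: [-0.6, 0.3, -1.7]
opening: 0.0637
```

{"api": "carry_out", "payload": {
  "commands": [
    {"travel": [3,0,18],"yaw": 0,"gripper": 50},
    {"travel": [6,0,32],"yaw": 0,"gripper": 50},
    {"travel": [6.5,0,35],"yaw": 0,"gripper": 50},
    {"travel": [6.5,0,35],"yaw": 0,"gripper": 50},
    {"travel": [6.5,0,35],"yaw": 0,"gripper": 50},
    {"travel": [6.5,0,35],"yaw": 0,"gripper": 50},
    {"travel": [6.5,0,35],"yaw": 0,"gripper": 50},
    {"travel": [6.5,0,35],"yaw": 0,"gripper": 50},
    {"travel": [6.5,0,35],"yaw": 0,"gripper": 50},
    {"travel": [6.5,0,35],"yaw": 0,"gripper": 50},
    {"travel": [6.5,0,35],"yaw": 0,"gripper": 50},
    {"travel": [4,0,35],"yaw": 0,"gripper": 50},
    {"travel": [2,0,18],"yaw": 0,"gripper": 50},
    {"travel": [0,0,0],"yaw": 6,"gripper": 50},
    {"travel": [0,0,0],"yaw": 6,"gripper": 50},
    {"travel": [0,0,0],"yaw": 0,"gripper": 50}
  ]
}}

```text
time_s: 12.28
tcp_pos: [0.5713, 0.2072, 0.1937]
tcp_rot: [-0.703, 0.704, -0.074, 0.072]
ft_force: [-0.5, -0.4, -2.0]
opening: 0.064
```

Run:
```python
from h import *
import cv2
b=camera("side")[:,:,::-1][70:210,150:340]
cv2.imwrite("pics/s5.png",cv2.resize(b,None,fx=4,fy=4,interpolation=cv2.INTER_CUBIC))
```

```text
(no output)
```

View pics/s5.png

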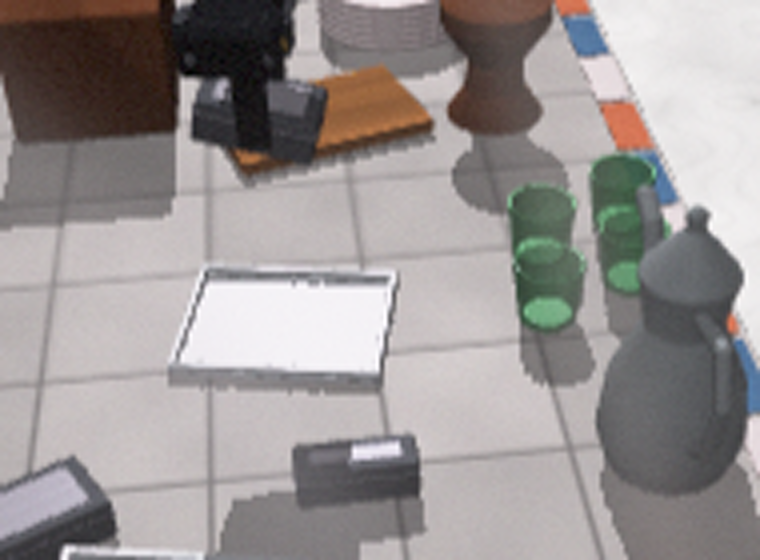

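The tin is held tilted about 12° over the tray; the slim tin and the tray haven't moved. Lowering it.

{"api": "carry_out", "payload": {
  "commands": [
    {"travel": [0,30,0],"yaw": 0,"gripper": 50},
    {"travel": [0,40,0],"yaw": 0,"gripper": 50},
    {"travel": [0,35,0],"yaw": 0,"gripper": 50},
    {"travel": [0,25,0],"yaw": 0,"gripper": 50},
    {"travel": [0,15,0],"yaw": 0,"gripper": 50},
    {"travel": [0,8,0],"yaw": 0,"gripper": 50},
    {"travel": [0,5,0],"yaw": 0,"gripper": 50},
    {"travel": [0,4,0],"yaw": 0,"gripper": 50},
    {"travel": [0,4,0],"yaw": 0,"gripper": 50},
    {"travel": [0,0,0],"yaw": 0,"gripper": 50}
  ]
}}

```text
time_s: 13.58
tcp_pos: [0.5722, 0.2073, 0.0292]
tcp_rot: [-0.703, 0.703, -0.074, 0.074]
ft_force: [0.5, 0.4, -2.0]
opening: 0.0633
```

{"api": "carry_out", "payload": {
  "commands": [
    {"travel": [0,2,0],"yaw": 0,"gripper": 50},
    {"travel": [0,2,0],"yaw": 0,"gripper": 50},
    {"travel": [0,0,0],"yaw": 0,"gripper": 50}
  ]
}}

```text
time_s: 13.95
tcp_pos: [0.5721, 0.2073, 0.025]
tcp_rot: [-0.703, 0.703, -0.074, 0.074]
ft_force: [-0.3, 0.2, -2.0]
opening: 0.0639
```

{"api": "carry_out", "payload": {
  "commands": [
    {"travel": [0,1.5,0],"yaw": 0,"gripper": 50},
    {"travel": [0,1.5,0],"yaw": 0,"gripper": 50},
    {"travel": [0,1.5,0],"yaw": 0,"gripper": 50},
    {"travel": [0,0,0],"yaw": 0,"gripper": 50}
  ]
}}

```text
time_s: 14.45
tcp_pos: [0.5724, 0.2073, 0.0209]
tcp_rot: [0.703, -0.703, 0.074, -0.074]
ft_force: [-0.6, 0.3, -1.2]
opening: 0.0637
```

{"api": "carry_out", "payload": {
  "commands": [
    {"travel": [0,1.5,0],"yaw": 0,"gripper": 50},
    {"travel": [0,1.5,0],"yaw": 0,"gripper": 50},
    {"travel": [0,0,0],"yaw": 0,"gripper": 50}
  ]
}}

```text
time_s: 14.82
tcp_pos: [0.5728, 0.2076, 0.0202]
tcp_rot: [0.703, -0.703, 0.074, -0.074]
ft_force: [-6.2, -1.7, 11.2]
opening: 0.0642
```

{"api": "carry_out", "payload": {
  "commands": [
    {"travel": [0,1,0],"yaw": 0,"gripper": 50},
    {"travel": [0,1,0],"yaw": 0,"gripper": 50},
    {"travel": [0,0,0],"yaw": 0,"gripper": 50}
  ]
}}

```text
time_s: 15.2
tcp_pos: [0.5728, 0.2078, 0.0183]
tcp_rot: [0.703, -0.703, 0.074, -0.074]
ft_force: [-7.4, -0.7, 11.2]
opening: 0.0639
```

Force steady at 11 N while the tool descends, so the tin is turning flat in the pads. Continuing.

{"api": "carry_out", "payload": {
  "commands": [
    {"travel": [0,1,0],"yaw": 0,"gripper": 50},
    {"travel": [0,1,0],"yaw": 0,"gripper": 50},
    {"travel": [0,1,0],"yaw": 0,"gripper": 50},
    {"travel": [0,0,0],"yaw": 0,"gripper": 50}
  ]
}}

```text
time_s: 15.7
tcp_pos: [0.5728, 0.208, 0.0152]
tcp_rot: [0.704, -0.703, 0.074, -0.074]
ft_force: [-6.1, 0.8, 11.0]
opening: 0.0635
```

{"api": "carry_out", "payload": {
  "commands": [
    {"travel": [0,1,0],"yaw": 0,"gripper": 50},
    {"travel": [0,1,0],"yaw": 0,"gripper": 50},
    {"travel": [0,0,0],"yaw": 0,"gripper": 50}
  ]
}}

```text
time_s: 16.08
tcp_pos: [0.5726, 0.2081, 0.0131]
tcp_rot: [0.704, -0.703, 0.074, -0.074]
ft_force: [-6.5, 0.7, 10.4]
opening: 0.0642
```

Run:
```python
from h import *
import cv2
b=camera("side")[:,:,::-1][100:200,150:290]
cv2.imwrite("pics/s6.png",cv2.resize(b,None,fx=5,fy=5,interpolation=cv2.INTER_CUBIC))
```

```text
(no output)
```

View pics/s6.png

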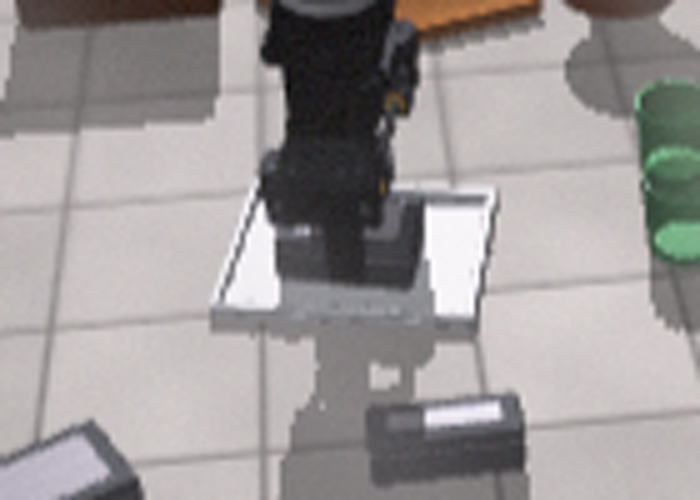

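The tin is in the middle of the tray and nearly flat. One more millimetre down, then release to 76 mm (so the fingers clear the rim), then up.

{"api": "carry_out", "payload": {
  "commands": [
    {"travel": [0,1,0],"yaw": 0,"gripper": 50},
    {"travel": [0,0,0],"yaw": 0,"gripper": 50},
    {"travel": [0,-1,0],"yaw": 0,"gripper": 76},
    {"travel": [0,0,0],"yaw": 0,"gripper": 76},
    {"travel": [0,0,0],"yaw": 0,"gripper": 76},
    {"travel": [0,0,0],"yaw": 0,"gripper": 76}
  ]
}}

```text
time_s: 16.88
tcp_pos: [0.5722, 0.2072, 0.0105]
tcp_rot: [-0.703, 0.703, -0.074, 0.074]
ft_force: [-0.5, 0.3, -0.2]
opening: 0.076
```

{"api": "carry_out", "payload": {
  "commands": [
    {"travel": [0,-10,0],"yaw": 0,"gripper": 76},
    {"travel": [0,-20,0],"yaw": 0,"gripper": 76},
    {"travel": [0,-40,0],"yaw": 0,"gripper": 76},
    {"travel": [0,-50,0],"yaw": 0,"gripper": 76},
    {"travel": [-30,-30,40],"yaw": 0,"gripper": 76},
    {"travel": [-40,0,40],"yaw": 0,"gripper": 76},
    {"travel": [-40,0,40],"yaw": 0,"gripper": 76},
    {"travel": [-40,0,40],"yaw": 0,"gripper": 76},
    {"travel": [0,0,40],"yaw": 0,"gripper": 76},
    {"travel": [0,0,40],"yaw": 0,"gripper": 76},
    {"travel": [0,0,0],"yaw": 0,"gripper": 76}
  ]
}}

```text
time_s: 18.25
tcp_pos: [0.4755, 0.4755, 0.1625]
tcp_rot: [0.704, -0.703, 0.072, -0.073]
ft_force: [0.2, -0.3, -0.2]
opening: 0.0757
```

Run:
```python
from h import *
import cv2
a=camera("top")[:,:,::-1][180:300,80:240];b=camera("side")[:,:,::-1][110:210,160:280]
a=cv2.resize(a,None,fx=3,fy=3,interpolation=cv2.INTER_CUBIC);b=cv2.resize(b,None,fx=2.5,fy=3.6,interpolation=cv2.INTER_CUBIC)
cv2.imwrite("pics/f.png",np.hstack([a,b]))
```

```text
(no output)
```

View pics/f.png

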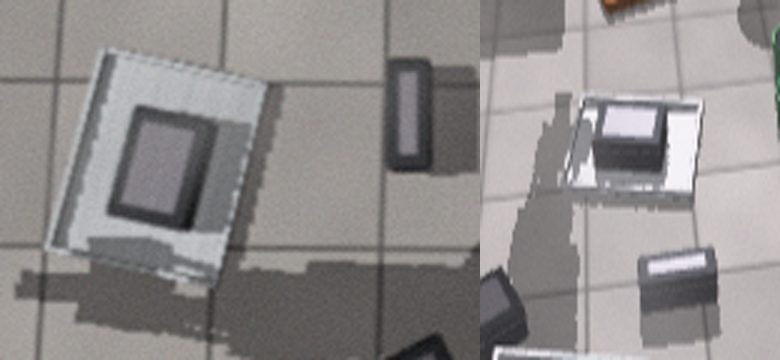

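In the top view the tin is centred in the tray, at about (162,167) against the tray centre at (158,166). It lies flat, and the slim tin is where it was. The arm is clear.

```bash
python3 -c "
from station import *
print(sign_off())"
```

```text
the job is handed in; nothing more can be done
None
```

The jammed tin is out of the chute and in the tray, and I handed the job in at about 18.4 s of the 56 s allowed.

**What I did:**
- I put the closed fingers into the neck and pushed the tin about 110 mm up the slope, with about 6 N showing at the wrist mid-push.
- On the open apron I gripped it across its 64 mm width (63.7 mm measured) and lifted it over the slim tin to the tray.
- I lowered it until its low edge touched, then pressed it flat in the pads at about 11–13 N before releasing and backing off.

**What the last checks showed:**
- **Position:** the tin lies flat and roughly central in the tray. It is about 4 px off centre in the 3× top view, which is about 3 mm.
- **Slim tin:** it looks unmoved, judged by eye rather than measured.
- **Robot:** the fingers are clear of everything and the wrist force is near zero.

**What disagreed:** the freely fitted neck height came out at 47 mm, while the task gives 50 mm, so I used 50 mm. The two cameras put the tray centre about 10 mm apart, so I aimed midway. Both differences were well inside the tolerances. The tin looked slightly tilted just before release, but it settled flat.

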